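# Lids back on the pastel canisters

### The job

Put the four wooden lids back on the open pastel canisters, each on the canister whose shape and size it fits (large round, small round, square, oblong), fully home and flat on the rim and let go. Leave the canisters standing where they are, and do not disturb the pencil pot and the brayer.

Things in the scene. Friction and masses are not known exactly. Their poses are not given: they have to be found in the camera images.
- big_round_lid_mid (a point): centre of the loose wooden lid of the large round canister, 48 mm tall, about 60 g, lying grip up on the table. From below, in mm: plug 60 mm in diameter (its lowest 4: 56), 12 deep; round plate 84 mm in diameter, 6 thick, to rest on the rim; dark round knob on the middle, 22 in diameter, 30 tall. This point is 24 mm above its underside, 6 mm above the plate's top. z up.
- big_round_can_mouth (a point): centre of the mouth, at rim height, of the open large round aluminium canister, loose, about 0.5 kg, pastels in it: round, 76 mm in outer diameter, 70 mm tall, mouth 68 mm across inside. z up. The lid's plug has 4 mm play all round; with the lid fully home, the lid's centre is 12 mm above this point.
- small_round_lid_mid (a point): centre of the loose wooden lid of the small round canister, 48 mm tall, about 60 g, lying grip up on the table. From below, in mm: plug 38 mm in diameter (its lowest 4: 34), 12 deep; round plate 62 mm in diameter, 6 thick, to rest on the rim; dark round knob on the middle, 22 in diameter, 30 tall. This point is 24 mm above its underside, 6 mm above the plate's top. z up.
- small_round_can_mouth (a point): centre of the mouth, at rim height, of the open small round aluminium canister, loose, about 0.5 kg, pastels in it: round, 54 mm in outer diameter, 85 mm tall, mouth 46 mm across inside. z up. The lid's plug has 4 mm play all round; with the lid fully home, the lid's centre is 12 mm above this point.
- square_lid_mid (a point): centre of the loose wooden lid of the square canister, 48 mm tall, about 60 g, lying grip up on the table. From below, in mm: square plug 48 x 48 mm (its lowest 4: 44 x 44), 12 deep; square plate 72 x 72 mm, 6 thick, to rest on the rim; dark bar grip on the middle, 36 long (x), 16 wide (y), 30 tall. This point is 24 mm above its underside, 6 mm above the plate's top. z up. x, y along the sides; fits in any quarter turn, within 8 degrees.
- square_can_mouth (a point): centre of the mouth, at rim height, of the open square aluminium canister, loose, about 0.5 kg, pastels in it: square, 64 x 64 mm outside, 75 mm tall, mouth 56 x 56 mm inside. z up, x and y along its sides. The lid's plug has 4 mm play all round; with the lid fully home, the lid's centre is 12 mm above this point.
- oblong_lid_mid (a point): centre of the loose wooden lid of the oblong canister, 48 mm tall, about 60 g, lying grip up on the table. From below, in mm: plug 76 x 44 mm (its lowest 4: 72 x 40), 12 deep; oblong plate 100 mm (x) by 68 mm (y), 6 thick, to rest on the rim; dark bar grip on the middle, 36 long (x), 16 wide (y), 30 tall. This point is 24 mm above its underside, 6 mm above the plate's top. z up. x along the long side; fits either way round, within 5 degrees.
- oblong_can_mouth (a point): centre of the mouth, at rim height, of the open oblong aluminium canister, loose, about 0.5 kg, pastels in it: oblong, 92 mm (x) by 60 mm (y) outside, 65 mm tall, mouth 84 x 52 mm inside. z up, x along its long side. The lid's plug has 4 mm play all round; with the lid fully home, the lid's centre is 12 mm above this point.
- pencil_pot_mid (a point): a white pot of pencils, bystander: 72 mm in diameter, 95 mm tall, pencils reach 180 mm; this point is on its axis, 50 mm above the table. Leave it alone.
- brayer_mid (a point): an ink brayer (blue roller 80 mm wide, red handle), bystander, lying along its own x: from 120 mm behind (handle end) to 70 mm ahead (roller) of this point, up to 40 mm tall; this point is 20 mm above the table. Leave it alone.
Not all that is in view belongs to the job. Leave any green or pink look-alike of the part that bears small_round_can_mouth alone.

How it is judged (in metres and radians):
At the end, for the whole second after the job is handed in: each lid is seated on its own canister: centres within 9 mm, plate flat on the rim (lid centre 9 to 14.5 mm above the mouth, tilt under 0.07 rad), all released and at rest; canisters upright (tilt under 0.06 rad) and within 40 mm of where they stood, pencil pot and brayer within 25 mm (horizontal distance between big_round_lid_mid and big_round_can_mouth below 0.009 m and z of big_round_lid_mid in the frame of big_round_can_mouth between 0.009 and 0.0145 m and angle between each of big_round_lid_mid, small_round_lid_mid, square_lid_mid, oblong_lid_mid's own z axis and vertical below 0.07 rad and angle between each of big_round_can_mouth, small_round_can_mouth, square_can_mouth, oblong_can_mouth's own z axis and vertical below 0.06 rad and distance of each of big_round_can_mouth, small_round_can_mouth, square_can_mouth, oblong_can_mouth from where it was at the start of the episode below 0.04 m and linear speed of each of big_round_lid, big_round_can, small_round_lid, small_round_can, square_lid, square_can, oblong_lid, oblong_can below 0.02 m/s and horizontal distance between small_round_lid_mid and small_round_can_mouth below 0.009 m and z of small_round_lid_mid in the frame of small_round_can_mouth between 0.009 and 0.0145 m and horizontal distance between square_lid_mid and square_can_mouth below 0.009 m and z of square_lid_mid in the frame of square_can_mouth between 0.009 and 0.0145 m and horizontal distance between oblong_lid_mid and oblong_can_mouth below 0.009 m and z of oblong_lid_mid in the frame of oblong_can_mouth between 0.009 and 0.0145 m and distance of each of pencil_pot_mid, brayer_mid from where it was at the start of the episode below 0.025 m); the robot touches nothing.
It fails at once if a canister is tipped or pushed more than 40 mm from its place ((angle between big_round_can_mouth's own z axis and vertical above 0.35 rad or distance of big_round_can_mouth from where it was at the start of the episode above 0.04 m) or (angle between small_round_can_mouth's own z axis and vertical above 0.35 rad or distance of small_round_can_mouth from where it was at the start of the episode above 0.04 m) or (angle between square_can_mouth's own z axis and vertical above 0.35 rad or distance of square_can_mouth from where it was at the start of the episode above 0.04 m) or (angle between oblong_can_mouth's own z axis and vertical above 0.35 rad or distance of oblong_can_mouth from where it was at the start of the episode above 0.04 m)).
It fails at once if the pencil pot is pushed more than 25 mm or knocked over (distance of pencil_pot_mid from where it was at the start of the episode above 0.025 m).
It fails at once if the brayer is pushed more than 25 mm or knocked over (distance of brayer_mid from where it was at the start of the episode above 0.025 m).
It also fails if it takes over 112 s, if anything falls off the work surface, if the arm or the gripper's body presses on something with over 40 N, if the wrist force passes 120 N, or if a joint passes its speed limit or range.

### The arm

A 6-joint arm with a two-finger parallel gripper is mounted at the origin on the work surface. World frame = base frame: x ahead of the robot, y to its left, z up, the work surface at z = 0. Lengths are in mm, angles in rad, forces in N, time in s.
With the tool pointing down it reaches from about 350 to 775 mm from the base axis. Payload 7.3 kg.
Tool frame: the origin (TCP) lies midway between the tips of the shut fingers; the grasp point (between the pads) lies 19 mm behind it (bot.tcp_to_grasp is the distance from the TCP to the grasp point, in mm); z points along the fingers, y is the line along which they close (so a half turn about z gives the same grasp; the last joint's range is limited). The gripper opens to 92 mm and grips with 3 to 60 N. Pads are 19 mm wide; open, the fingers measure 130 mm over their backs; the gripper's body (75 mm by 190 mm) begins 47 mm behind the grasp point.
Start: joints at [1.043, 0.342, 1.524, -0, 1.275, -0.146], TCP at [195.598, 487.223, 226.741] pointing down, gripper open.
Joint ranges: [-2.53, 2.53], [-0.77, 2.02], [0.04, 2.7], [-1, 4.14], [0.28, 2.66], [-3.11, 3.11]. Speed limits (rad/s): [2.57, 2.57, 3.14, 3.14, 3.14, 3.14].

### API

Orientations are given as [roll, pitch, yaw] about the fixed x, y, z axes, in that order (R = Rz(yaw) Ry(pitch) Rx(roll)).
In Python, from plant import bot, viewer gives the robot as it stands. The module is installed in compiled form; this text tells all that it offers.
- The arm moves only by the shell command python3 -m handwheel 'ROWS'. ROWS is text: rows parted by semicolons, each of 7 numbers parted by spaces: the shift along the tool's x, y, z scaled (see below), then the turn, a rotation vector about the tool's x, y, z scaled (see below), then the opening, from -1 (shut) to 1 (fully open), so that 0 is half open. In form: tx ty tz rx ry rz gripper; .... A call has 1 to 8 rows; each row is the pose to reach, as a shift and turn from the pose commanded when the call began, along the tool's axes at that moment, turning the shorter way round; what a row does not reach only later rows make up. The controller multiplies each number of a shift by 10 cm and each number of a turn by pi rad. A row lasts 1/12 s, in which the tool goes at most 41.7 mm and 7.16 degrees, less where a joint would pass 70% of its speed; a pose out of reach is approached as far as the arm can. A call with a number of a shift or a turn outside -1 to 1 is refused whole. A call with a gripper value outside its range is refused whole. The fingers move at their own pace and stop on an object; the grip force is fixed at half the most. Time passes only in rows, so rows that repeat a pose let the fingers close. It gives the time, the measured TCP pose, the force, the opening and the grip force at its end, in the units of the state.
- bot.get_obs(): the state, without advancing time (a new reading comes with each control period).
- viewer.capture(name): name is "side" or "top" or "wrist"; returns a dict with "frame" (480x640x3 uint8, red, green, blue), "fov_y" (degrees; the focal length in pixels is half the picture's height over the tangent of half this angle, whatever the lens; pixels are square), "cx", "cy" (the principal point, pixels), "T" (4x4, takes a point from camera to world coordinates). Camera axes: x right, y down, z forward; pixel columns grow to the right and rows downward; lengths in mm; the calibration is good to about 2 mm. A picture is of the moment at which its call begins. There is no depth.
- bot.close_job(): hands the job in; it is judged then, once.
Trained networks look in a picture, given as the dict that the camera call returned (one of the last four; its "shot" number tells which), for a name from the list of things; names that differ only in an ending like _2 or _b are one class to them, and where a whole thing is asked for, a point or a joint stands for the part that bears it (a point fixed in the world has none). Each returns a list of dicts, best first, with "score" (0 to 1); they miss things now and then, are a little off and sometimes report something else, mostly with a low value. They report only what shows in the picture. A call takes as long as a camera call. They do not tell look-alikes from the thing itself.
- viewer.recognise(target, picture): "centre" ([column, row] in pixels, amid what is visible of it).
- viewer.cut_out(target, picture): "pixels" (480x640 bool, what is visible of it) and "centre" ([column, row] in pixels, amid what is visible of it).
The state is a dict: "time": time; "joint_positions": joint angles; "dq": joint speeds; "tau": joint torques, N m; "tool_pos": TCP position; "tcp_rot": TCP orientation; "contact_force": force on the tool from outside, world axes, zero at the start; "moment": the same for the moment, N m; "grip_width": finger opening in mm; "finger_force": force on a finger pad.
Only numpy, scipy, OpenCV 4.12 (cv2) and the standard library are available. Lean on these libraries where they do the work, as an engineer would, in place of code of your own. Each camera call takes 0.05 s, during which the arm holds its last target. There are 200 camera calls.

## Working session

There is one attempt and no reset: what is moved stays moved. The work goes in short steps, Python scripts to look and compute and a shell command to move; the robot and the scene stay as the last step left them, time stands still between calls to the robot, and variables do not carry over. Pictures are saved under pics/ and viewed, at most 16 in all, crops included, and the job is handed in when it is done.

```bash
mkdir -p pics
cat > h.py <<'E'
import numpy as np, cv2
from plant import bot, viewer
from scipy.spatial.transform import Rotation as R
def save(p,n): cv2.imwrite('pics/'+n+'.png', cv2.cvtColor(p['frame'],cv2.COLOR_RGB2BGR))
def toworld(p,uv,z):
    f=240/np.tan(np.radians(p['fov_y'])/2); T=np.array(p['T'])
    d=T[:3,:3]@np.array([(uv[0]-p['cx'])/f,(uv[1]-p['cy'])/f,1]); o=T[:3,3]
    return o+d*(z-o[2])/d[2]
def topix(p,X):
    f=240/np.tan(np.radians(p['fov_y'])/2); T=np.array(p['T'])
    c=T[:3,:3].T@(np.asarray(X)-T[:3,3]); return np.array([p['cx']+f*c[0]/c[2],p['cy']+f*c[1]/c[2]])
E
python3 - <<'E'
from h import *
o=bot.get_obs();print(o)
for n in ['top','side']:
    p=viewer.capture(n);save(p,n+'0');print(n,p['fov_y'],p['cx'],p['cy'],np.round(p['T'],3).tolist())
    for t,z in [('big_round_lid_mid',24),('small_round_lid_mid',24),('square_lid_mid',24),('oblong_lid_mid',24),('big_round_can_mouth',70),('small_round_can_mouth',85),('square_can_mouth',75),('oblong_can_mouth',65),('pencil_pot_mid',50),('brayer_mid',20)]:
        for r in viewer.recognise(t,p)[:3]: print(t,round(r['score'],2),np.round(r['centre']),np.round(toworld(p,r['centre'],z)))
E
```

```text
{'time': 0.0, 'joint_positions': array([ 1.04299161e+00,  3.42741055e-01,  1.52500728e+00, -2.29762688e-05,
        1.27543268e+00, -1.46010352e-01]), 'dq': array([-0.00042743, -0.00067495,  0.00081162, -0.00040241,  0.00057829,
       -0.00046792]), 'tau': array([-3.94507069e-04, -4.31224322e+01, -2.44219369e+01,  7.18078902e-02,
        5.58430958e-02, -1.11253182e-04]), 'tool_pos': array([195.38762624, 486.84026818, 226.03886506]), 'tcp_rot': array([-3.14001800e+00, -2.09356727e-04,  2.75980483e+00]), 'contact_force': array([-0.27825135,  0.30556266,  0.35827188]), 'moment': array([-0.01536151, -0.04067052,  0.04866886]), 'finger_force': 0.0, 'grip_width': 91.5733868651596}
top 46.28740951186758 326.9513736064116 237.39664071673673 [[-0.015, -0.997, 0.081, 403.525], [-1.0, 0.014, -0.011, 11.434], [0.01, -0.081, -0.997, 1535.916], [0.0, 0.0, 0.0, 1.0]]
big_round_lid_mid 0.6 [243. 189.] [661. 221.  24.]
small_round_lid_mid 0.81 [297. 192.] [650.  74.  24.]
square_lid_mid 0.56 [406. 256.] [ 471. -218.   24.]
oblong_lid_mid 0.86 [411. 200.] [ 624. -234.   24.]
oblong_lid_mid 0.73 [300
[... 721 characters left out ...]
[651. 202.  24.]
small_round_lid_mid 0.7 [354. 232.] [656.  74.  24.]
square_lid_mid 0.68 [322. 328.] [ 463. -224.   24.]
square_lid_mid 0.15 [415. 380.] [ 572. -395.   24.]
oblong_lid_mid 0.93 [406. 320.] [ 626. -258.   24.]
oblong_lid_mid 0.23 [273. 210.] [489. 242.  24.]
big_round_can_mouth 0.6 [272. 208.] [471. 180.  70.]
small_round_can_mouth 0.93 [295. 270.] [ 444. -108.   85.]
small_round_can_mouth 0.63 [253. 275.] [359. -99.  85.]
small_round_can_mouth 0.59 [248. 249.] [368.  -5.  85.]
square_can_mouth 0.94 [282. 235.] [457.  43.  75.]
oblong_can_mouth 0.74 [374. 264.] [ 619. -118.   65.]
pencil_pot_mid 0.57 [417. 377.] [ 564. -409.   50.]
brayer_mid 0.92 [266. 189.] [500. 374.  20.]
```

Run:
```python
import cv2
a=cv2.imread('pics/top0.png')[160:330,150:520];cv2.imwrite('pics/top0c.png',cv2.resize(a,None,fx=2.15,fy=2.15,interpolation=cv2.INTER_CUBIC))
b=cv2.imread('pics/side0.png')[160:430,180:500];cv2.imwrite('pics/side0c.png',cv2.resize(b,None,fx=2.2,fy=2.2,interpolation=cv2.INTER_CUBIC))
```

```text
(no output)
```

View pics/top0c.png

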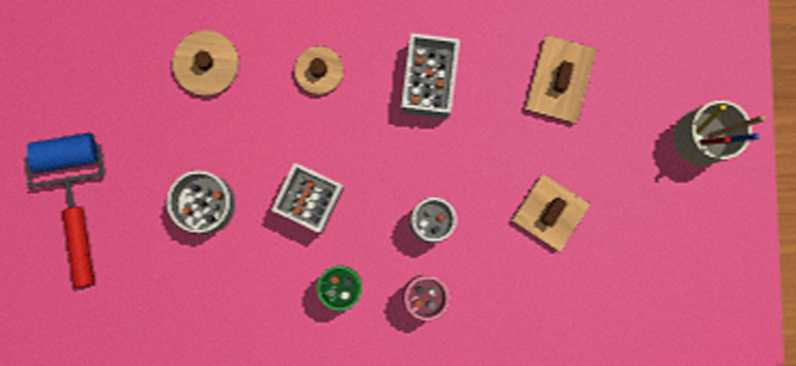

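View pics/side0c.png

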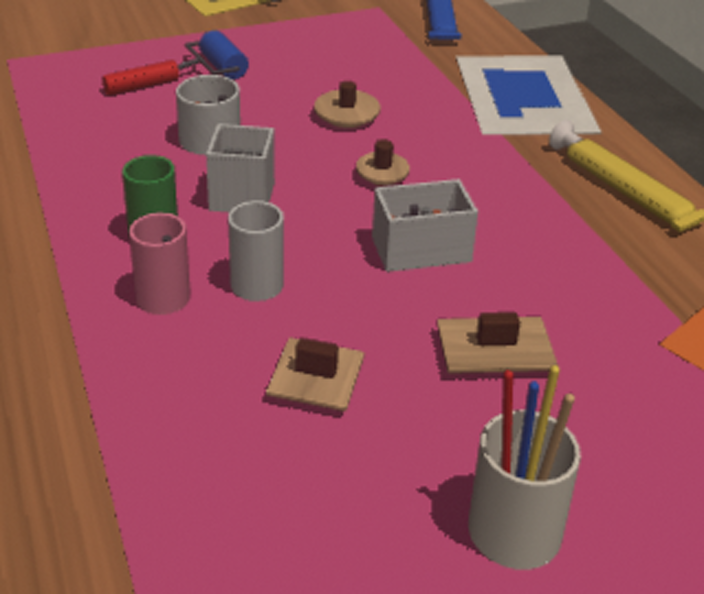

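Top view (full-image pixels): big lid (245,189), small lid (298,192), oblong can (350,194), oblong lid (410,197), big can (242,254), square can (292,252) and square lid (406,258).
There are three candidates for the small round can: green (308,294), pink (348,298) and grey aluminium (351,262). The grey one fits the description ("aluminium"), and the enlarged crop confirms it.

Run:
```python
from h import *
p=viewer.capture('wrist');save(p,'w0');T=np.array(p['T']);print(p['fov_y'],p['cx'],p['cy'],np.round(T,3).tolist())
o=bot.get_obs();Rt=R.from_euler('xyz',o['tcp_rot']).as_matrix()
print('cam in tool',Rt.T@(T[:3,3]-o['tool_pos']),np.round(Rt.T@T[:3,:3],3))
for uv in [(0,0),(639,0),(639,479),(0,479),(320,240)]: print(uv,np.round(toworld(p,uv,24)))
```

```text
71.96108831287816 311.5070205038855 235.51840888205038 [[0.373, 0.89, 0.263, 123.08], [0.928, -0.357, -0.106, 516.814], [-0.001, 0.284, -0.959, 384.415], [0.0, 0.0, 0.0, 1.0]]
cam in tool [  78.29725526    0.46519408 -157.67499887] [[-0.001 -0.959 -0.283]
 [ 1.    -0.    -0.001]
 [ 0.001 -0.283  0.959]]
(0, 0) [-101.  291.   24.]
(639, 0) [123. 848.  24.]
(639, 479) [741. 781.  24.]
(0, 479) [396. -82.  24.]
(320, 240) [230. 484.  24.]
```

View pics/w0.png

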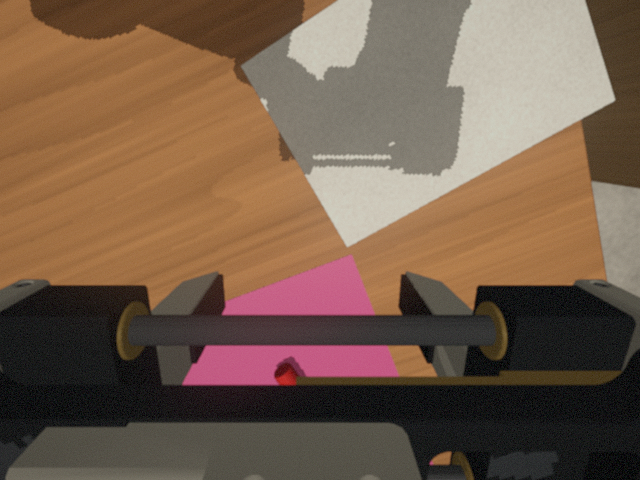

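```bash
m="python3 -m handwheel"; python3 -m handwheel '0 0 -0.75 0 0 -0.1216 1;0 0 -0.75 0 0 -0.1216 1;0 0 -0.75 0 0 -0.1216 1;0 0 -0.75 0 0 -0.1216 1'
for i in 1 2 3 4 5; do python3 -m handwheel '-0.8 -0.97 0 0 0 0 1;-0.8 -0.97 0 0 0 0 1;-0.8 -0.97 0 0 0 0 1;-0.8 -0.97 0 0 0 0 1'; done
python3 - <<'E'
from h import *
p=viewer.capture('wrist');save(p,'w1')
for t,z in [('big_round_lid_mid',24),('small_round_lid_mid',24),('square_lid_mid',24),('oblong_lid_mid',24),('big_round_can_mouth',70),('small_round_can_mouth',85),('square_can_mouth',75),('oblong_can_mouth',65)]:
    for r in viewer.recognise(t,p)[:3]: print(t,round(r['score'],2),np.round(r['centre']),np.round(toworld(p,r['centre'],z)))
E
```

```text
time: 1.48
tool_pos: [196.0, 487.9, 303.8]
tcp_rot: [3.138, 0.002, -3.137]
contact_force: [-0.8, 0.6, -0.7]
grip_width: 92.1
finger_force: 0.0
time: 1.82
tool_pos: [278.8, 385.5, 300.5]
tcp_rot: [-3.138, 0.0, 3.133]
contact_force: [0.9, 1.1, -0.1]
grip_width: 91.8
finger_force: 0.0
time: 2.15
tool_pos: [358.9, 288.5, 300.5]
tcp_rot: [-3.138, -0.0, 3.132]
contact_force: [-0.5, 0.7, 0.4]
grip_width: 91.9
finger_force: 0.0
time: 2.48
tool_pos: [438.8, 191.8, 300.3]
tcp_rot: [-3.139, -0.001, 3.133]
contact_force: [-0.6, -0.9, 0.2]
grip_width: 92.0
finger_force: 0.0
time: 2.82
tool_pos: [518.6, 95.0, 299.8]
tcp_rot: [-3.139, -0.001, 3.134]
contact_force: [-0.4, -0.0, 0.1]
grip_width: 91.6
finger_force: 0.0
time: 3.15
tool_pos: [598.4, -2.1, 298.8]
tcp_rot: [-3.14, -0.002, 3.134]
contact_force: [-0.8, 0.3, -0.8]
grip_width: 91.8
finger_force: 0.0
big_round_lid_mid 0.62 [467. 242.] [659. 211.  24.]
small_round_lid_mid 0.68 [363. 232.] [644.  67.  24.]
small_round_lid_mid 0.43 [502. 100.] [478. 231.  24.]
square_lid_mid 0.64 [137.  93.] [ 466. -212.   24.]
oblong_lid_mid 0.77 [144. 224.] [ 630. -229.   24.]
big_round_can_mouth 0.69 [505. 102.] [484. 210.  70.]
small_round_can_mouth 0.85 [252.  77.] [459. -62.  85.]
small_round_can_mouth 0.84 [354.  15.] [405.  41.  85.]
small_round_can_mouth 0.59 [266.  11.] [401. -45.  85.]
square_can_mouth 0.62 [389. 102.] [484.  83.  75.]
oblong_can_mouth 0.63 [261. 234.] [632. -64.  65.]
```

View pics/w1.png

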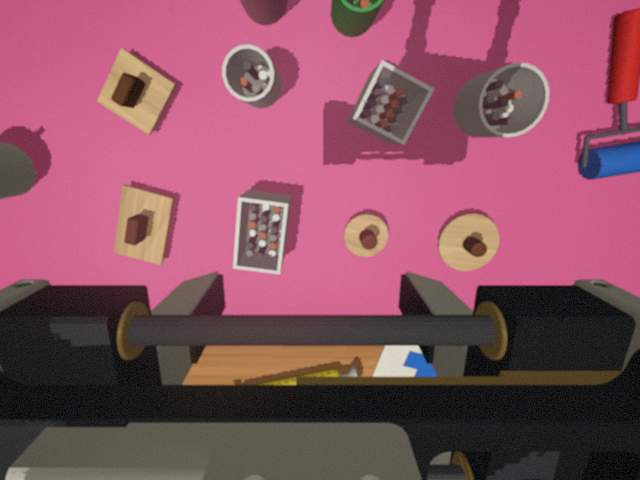

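The wrist survey shows everything: square lid (136,91), oblong lid (144,224), small can, grey (249,75), oblong can (262,234), square can (392,102), big can (514,99), small lid (366,235), big lid (468,241). The next script measures positions and yaws.

```bash
cat > meas.py <<'E'
from h import *
def lid(p,uv,r=55,z=18):
    hsv=cv2.cvtColor(p['frame'],cv2.COLOR_RGB2HSV); m=((hsv[...,0]>8)&(hsv[...,0]<32)&(hsv[...,1]<185)&(hsv[...,2]>60)).astype(np.uint8)
    return rect(p,m,uv,r,z)
def can(p,uv,r,z):
    hsv=cv2.cvtColor(p['frame'],cv2.COLOR_RGB2HSV); m=((hsv[...,1]<50)&(hsv[...,2]>135)).astype(np.uint8)
    return rect(p,m,uv,r,z)
def rect(p,m,uv,r,z):
    w=np.zeros_like(m);cv2.circle(w,(int(uv[0]),int(uv[1])),r,1,-1);m=m*w
    m=cv2.morphologyEx(m,cv2.MORPH_CLOSE,np.ones((3,3),np.uint8))
    n,l,s,c=cv2.connectedComponentsWithStats(m);k=1+np.argmax(s[1:,4]);m=(l==k).astype(np.uint8)
    cs=max(cv2.findContours(m,cv2.RETR_EXTERNAL,cv2.CHAIN_APPROX_NONE)[0],key=cv2.contourArea)[:,0].astype(float)
    P=np.array([toworld(p,c,z)[:2] for c in cs],np.float32)
    (x,y),(a,b),t=cv2.minAreaRect(P)
    if a<b: a,b,t=b,a,t+90
    (cx,cy),rad=cv2.minEnclosingCircle(P)
    return 'rect c(%.1f %.1f) %.1fx%.1f long-axis %.1f deg | circ c(%.1f %.1f) d %.1f'%(x,y,a,b,(t+90)%180-90,cx,cy,2*rad)
E
python3 - <<'E'
from meas import *
p=viewer.capture('wrist');save(p,'w2')
for n,uv in [('big',(468,241)),('small',(366,235)),('square',(136,91)),('oblong',(144,224))]: print('lid',n,lid(p,uv))
for n,uv,r,z in [('big',(514,99),45,70),('small',(249,75),38,85),('square',(392,102),55,75),('oblong',(262,234),60,65)]: print('can',n,can(p,uv,r,z))
p=viewer.capture('top')
for n,uv in [('big',(245,189)),('small',(298,192)),('square',(406,258)),('oblong',(410,197))]: print('top lid',n,lid(p,uv,30))
for n,uv,z in [('big',(242,254),70),('small',(351,262),85),('square',(292,252),75),('oblong',(350,194),65)]: print('top can',n,can(p,uv,22,z))
E
```

```text
lid big rect c(660.4 215.0) 82.9x81.1 long-axis -89.9 deg | circ c(660.3 215.1) d 83.7
lid small rect c(649.2 71.8) 59.8x59.5 long-axis 46.8 deg | circ c(649.1 72.0) d 61.2
lid square rect c(464.5 -217.0) 72.4x71.7 long-axis 55.6 deg | circ c(464.5 -217.0) d 98.5
lid oblong rect c(633.4 -234.1) 99.7x67.6 long-axis -16.8 deg | circ c(633.2 -234.4) d 117.5
can big rect c(486.4 238.0) 73.6x35.0 long-axis -10.3 deg | circ c(483.5 221.8) d 73.6
can small rect c(456.6 -66.3) 53.1x52.9 long-axis -90.0 deg | circ c(456.2 -65.9) d 54.2
can square rect c(484.5 86.1) 64.5x63.8 long-axis 63.5 deg | circ c(484.9 86.1) d 87.8
can oblong rect c(636.0 -66.2) 93.3x61.5 long-axis -8.2 deg | circ c(635.9 -66.6) d 108.9
top lid big rect c(661.9 216.1) 81.9x81.0 long-axis 44.3 deg | circ c(661.9 216.0) d 83.3
top lid small rect c(651.1 51.1) 160.1x117.5 long-axis -5.1 deg | circ c(652.1 71.4) d 164.1
top lid square rect c(465.9 -218.1) 71.4x71.3 long-axis 55.9 deg | circ c(465.9 -217.5) d 97.6
top lid oblong rect c(635.5 -235.0) 99.2x67.0 long-axis -16.5 deg | circ c(635.8 -233.5) d 115.7
top can big rect c(486.3 238.5) 71.6x34.9 long-axis -10.6 deg | circ c(483.4 223.1) d 71.7
top can small rect c(463.4 -48.9) 78.6x77.6 long-axis 25.5 deg | circ c(469.2 -52.0) d 89.6
top can square rect c(479.2 60.6) 59.2x40.8 long-axis 78.8 deg | circ c(478.7 61.4) d 66.5
top can oblong rect c(595.1 -71.8) 35.5x14.9 long-axis -13.5 deg | circ c(594.9 -72.9) d 36.0
```

```bash
python3 -m handwheel '-0.516 0.74 1 0 0 0 0.2;-0.516 0.74 1 0 0 0 0.2;-0.516 0.74 1 0 0 0 0.2;-0.516 0.74 1 0 0 0 0.2;-0.516 0.74 1 0 0 0 0.2' >/dev/null
python3 -m handwheel '0 0 0.79 0 0 0 0.2;0 0 0.79 0 0 0 0.2;0 0 0.79 0 0 0 0.2;0 0 0.79 0 0 0 0.2'
python3 - <<'E'
from meas import *
p=viewer.capture('wrist');save(p,'w3')
uv=topix(p,[650,72,18]);print(uv,lid(p,uv,90))
E
```

```text
time: 4.45
tool_pos: [646.7, 75.4, 123.3]
tcp_rot: [-3.141, -0.002, 3.141]
contact_force: [-0.0, 0.1, 1.1]
grip_width: 54.8
finger_force: 0.0
[306.51716486 239.95065098] rect c(650.0 72.7) 60.2x59.5 long-axis -24.2 deg | circ c(650.1 72.8) d 61.0
```

View pics/w3.png

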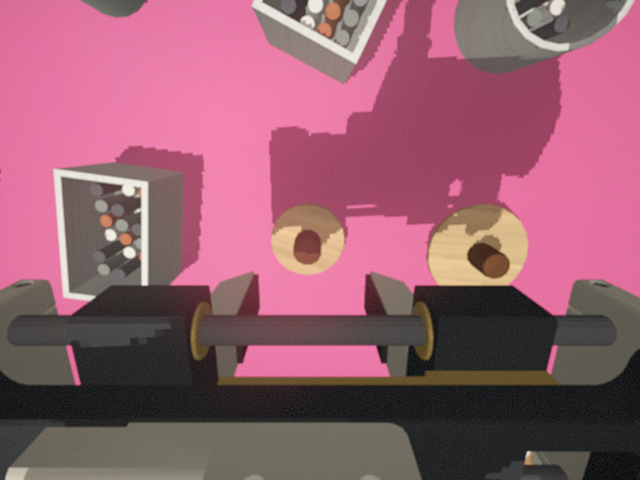

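The lid is centred between the fingers at pixel (308,240), measured at (650.1, 72.8). Next I grasp and lift it.

```bash
python3 -m handwheel '-0.034 -0.026 0.5 0 0 0 0.2;-0.034 -0.026 1 0 0 0 0.2;-0.034 -0.026 1 0 0 0 0.2;-0.034 -0.026 1 0 0 0 0.2;-0.034 -0.026 1 0 0 0 0.2'
python3 -m handwheel '0 0 0 0 0 0 -1;0 0 0 0 0 0 -1;0 0 0 0 0 0 -1;0 0 0 0 0 0 -1;0 0 0 0 0 0 -1;0 0 0 0 0 0 -1'
python3 -m handwheel '0 0 -0.3 0 0 0 -1;0 0 -0.6 0 0 0 -1;0 0 -1 0 0 0 -1;0 0 -1 0 0 0 -1;0 0 -1 0 0 0 -1'
python3 -m handwheel '0 0 -0.9 0 0 0 -1;0 0 -0.9 0 0 0 -1;0 0 -0.9 0 0 0 -1;0 0 -0.9 0 0 0 -1'
```

```text
time: 4.92
tool_pos: [652.5, 73.3, 25.5]
tcp_rot: [-3.142, 0.004, 3.141]
contact_force: [0.9, 0.2, 1.1]
grip_width: 55.1
finger_force: 0.0
time: 5.42
tool_pos: [651.0, 73.7, 23.4]
tcp_rot: [-3.142, 0.001, -3.141]
contact_force: [-1.4, -0.3, 4.0]
grip_width: 21.8
finger_force: 30.0
time: 5.83
tool_pos: [652.3, 73.8, 125.8]
tcp_rot: [3.142, 0.006, -3.141]
contact_force: [-0.0, -1.0, -1.8]
grip_width: 21.1
finger_force: 30.0
time: 6.17
tool_pos: [651.9, 73.8, 215.3]
tcp_rot: [3.142, 0.005, -3.141]
contact_force: [0.8, -0.1, -1.8]
grip_width: 21.2
finger_force: 30.0
```

```bash
python3 -m handwheel '0.62 -0.7 0 0 0 0 -1;0.62 -0.7 0 0 0 0 -1;0.62 -0.7 0 0 0 0 -1;0.62 -0.7 0 0 0 0 -1' >/dev/null
python3 -m handwheel '0.62 -0.7 0 0 0 0 -1;0.62 -0.7 0 0 0 0 -1;0.62 -0.7 0 0 0 0 -1;0.62 -0.7 0 0 0 0 -1;0.62 -0.7 0 0 0 0 -1'
python3 - <<'E'
from meas import *
p=viewer.capture('wrist');save(p,'w4');print(bot.get_obs()['tool_pos'])
uv=topix(p,[456.4,-66,85]);print(uv,can(p,uv,60,85))
E
```

```text
time: 6.92
tool_pos: [527.1, -66.0, 211.9]
tcp_rot: [3.141, -0.001, 3.141]
contact_force: [-0.4, -0.7, -0.5]
grip_width: 21.5
finger_force: 30.0
[527.47321194 -65.57182214 211.98065599]
[310.26078924 147.24023399] rect c(455.2 -66.1) 52.4x51.5 long-axis -26.2 deg | circ c(455.3 -66.5) d 53.2
```

View pics/w4.png

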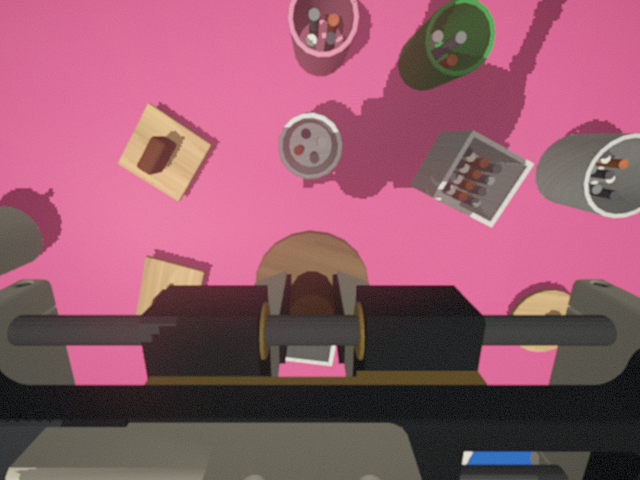

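The grey small can is at pixel (310,147), measured at (455.3, -66.3). The held lid is level.

```bash
python3 -m handwheel '0.71 0 0 0 0 0 -1;0.71 0 0 0 0 0 -1;0.71 0 0 0 0 0 -1;0.71 0 0.4 0 0 0 -1;0.71 0 0.85 0 0 0 -1;0.71 0 0.85 0 0 0 -1;0.71 0 0.85 0 0 0 -1;0.71 0 0.85 0 0 0 -1'
```

```text
time: 7.63
tool_pos: [457.2, -66.0, 128.7]
tcp_rot: [-3.142, 0.001, -3.14]
contact_force: [0.6, 0.0, 0.7]
grip_width: 21.5
finger_force: 30.0
```

```bash
python3 -m handwheel '0.01 0 0.08 0 0 0 -1;0.01 0 0.16 0 0 0 -1;0.01 0 0.22 0 0 0 -1;0.01 0 0.26 0 0 0 -1;0.01 0 0.29 0 0 0 -1;0.01 0 0.31 0 0 0 -1;0.01 0 0.32 0 0 0 -1;0.01 0 0.32 0 0 0 -1'
```

```text
time: 8.3
tool_pos: [454.8, -66.4, 96.3]
tcp_rot: [-3.142, 0.0, -3.141]
contact_force: [-2.9, 0.4, 4.9]
grip_width: 21.4
finger_force: 30.0
```

```bash
python3 -m handwheel '0 0 0 0 0 0 -0.1;0 0 0 0 0 0 -0.1;0 0 0 0 0 0 -0.1;0 0 -0.2 0 0 0 -0.1;0 0 -0.6 0 0 0 0.2;0 0 -1 0 0 0 0.2;0 0 -1 0 0 0 0.2;0 0 -1 0 0 0 0.2'
for i in 1 2 3; do python3 -m handwheel '-0.685 0.94 -0.1 0 0 0 0.2;-0.685 0.94 -0.1 0 0 0 0.2;-0.685 0.94 -0.1 0 0 0 0.2;-0.685 0.94 -0.1 0 0 0 0.2' >/dev/null; done
python3 -m handwheel '0 0 1 0 0 0 0.2;0 0 1 0 0 0 0.2;0 0 1 0 0 0 0.2;0 0 1 0 0 0 0.2;0 0 1 0 0 0 0.2'
python3 - <<'E'
from meas import *
p=viewer.capture('wrist');save(p,'w5');o=bot.get_obs();print(o['tool_pos'],o['tcp_rot'])
uv=topix(p,[661,215,18]);print(uv,lid(p,uv,90))
p=viewer.capture('side');
for t in ['small_round_lid_mid','small_round_can_mouth']: print([(round(r['score'],2),np.round(r['centre'])) for r in viewer.recognise(t,p)])
print(topix(p,[455.3,-66.3,97]),topix(p,[455.3,-66.3,103])); cv2.imwrite('pics/s1.png',cv2.resize(p['frame'][200:360,200:420,::-1],None,fx=3,fy=3))
E
```

```text
time: 8.97
tool_pos: [456.0, -66.7, 197.8]
tcp_rot: [-3.14, 0.005, -3.141]
contact_force: [0.1, 0.4, -0.4]
grip_width: 54.7
finger_force: 0.0
time: 10.38
tool_pos: [659.2, 214.9, 124.0]
tcp_rot: [-3.141, -0.004, 3.141]
contact_force: [0.0, 0.1, 0.7]
grip_width: 55.3
finger_force: 0.0
[660.49355722 215.21659123 126.2546284 ] [3.14159165e+00 4.14087613e-04 3.14139038e+00]
[310.83346924 238.18719048] rect c(661.6 216.8) 81.9x81.4 long-axis -28.7 deg | circ c(661.4 216.6) d 83.2
[(0.77, array([295., 253.]))]
[(0.86, array([295., 278.])), (0.86, array([247., 246.])), (0.59, array([254., 277.]))]
[294.07378135 252.81908127] [294.02446984 250.48631121]
```

View pics/s1.png

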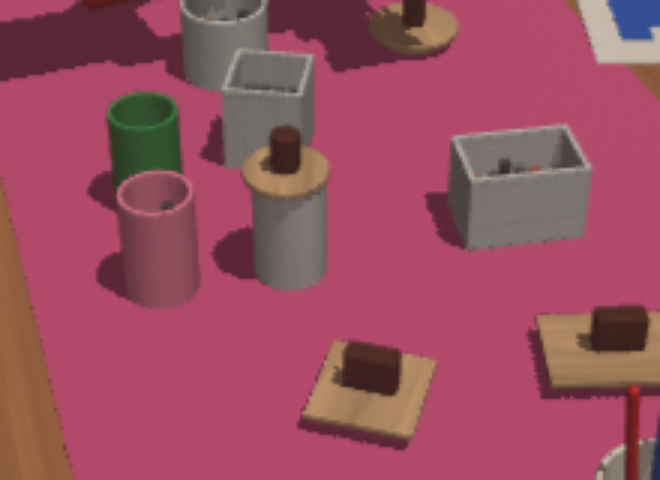

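The side crop shows the small lid seated flat on the grey can (crop pixel 286,165). Next is the big lid.

```bash
python3 -m handwheel '-0.01 0.014 0.5 0 0 0 0.2;-0.01 0.014 1 0 0 0 0.2;-0.01 0.014 1 0 0 0 0.2;-0.01 0.014 1 0 0 0 0.2;-0.01 0.014 1 0 0 0 0.2'
python3 -m handwheel '0 0 0 0 0 0 -1;0 0 0 0 0 0 -1;0 0 0 0 0 0 -1;0 0 0 0 0 0 -1;0 0 0 0 0 0 -1;0 0 0 0 0 0 -1'
python3 -m handwheel '0 0 -0.3 0 0 0 -1;0 0 -0.6 0 0 0 -1;0 0 -1 0 0 0 -1;0 0 -1 0 0 0 -1;0 0 -1 0 0 0 -1'
python3 -m handwheel '0.5 0 -0.8 0 0 0 -1;0.5 0 -0.8 0 0 0 -1;0.5 0 -0.8 0 0 0 -1;0.5 0 -0.8 0 0 0 -1'
python3 -m handwheel '0.5 0.06 0 0 0 0 -1;0.5 0.06 0 0 0 0 -1;0.5 0.06 0 0 0 0 -1;0.5 0.06 0 0 0 0 -1'
python3 - <<'E'
from meas import *
p=viewer.capture('wrist');save(p,'w6');print(bot.get_obs()['tool_pos'])
uv=topix(p,[484,221,70]);print(uv,can(p,uv,65,70))
E
```

```text
time: 11.0
tool_pos: [661.7, 217.2, 26.6]
tcp_rot: [3.141, 0.001, -3.141]
contact_force: [0.3, 0.0, 1.8]
grip_width: 55.0
finger_force: 0.0
time: 11.5
tool_pos: [661.5, 217.1, 26.5]
tcp_rot: [3.141, 0.001, -3.141]
contact_force: [-2.0, -0.8, 3.6]
grip_width: 21.3
finger_force: 30.0
time: 11.92
tool_pos: [662.7, 217.5, 129.1]
tcp_rot: [3.14, 0.006, -3.141]
contact_force: [-0.7, -0.6, -1.8]
grip_width: 20.8
finger_force: 30.0
time: 12.25
tool_pos: [611.1, 217.7, 208.5]
tcp_rot: [3.14, 0.004, -3.141]
contact_force: [0.5, 1.2, -0.4]
grip_width: 20.9
finger_force: 30.0
time: 12.58
tool_pos: [561.0, 223.1, 204.3]
tcp_rot: [-3.141, -0.002, -3.141]
contact_force: [0.6, 0.1, -0.8]
grip_width: 21.4
finger_force: 30.0
[561.8180057  222.99251986 204.67574162]
[308.2422947  139.41729656] rect c(482.1 219.0) 74.8x74.1 long-axis 63.4 deg | circ c(482.9 219.0) d 75.7
```

View pics/w6.png

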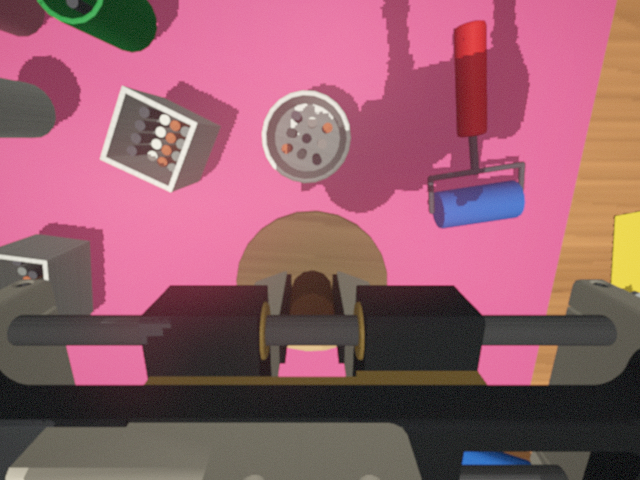

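The big can is at pixel (306,136), measured at (482.8, 219.0).

```bash
python3 -m handwheel '0.79 -0.037 0 0 0 0 -1;0.79 -0.037 0 0 0 0 -1;0.79 -0.037 0 0 0 0 -1;0.79 -0.037 0.4 0 0 0 -1;0.79 -0.037 0.85 0 0 0 -1;0.79 -0.037 0.85 0 0 0 -1;0.79 -0.037 0.85 0 0 0 -1;0.79 -0.037 0.85 0 0 0 -1'
```

```text
time: 13.3
tool_pos: [483.8, 219.5, 121.8]
tcp_rot: [3.141, 0.001, 3.141]
contact_force: [0.5, -0.4, 0.4]
grip_width: 21.4
finger_force: 30.0
```

```bash
python3 -m handwheel '0.007 0 0.08 0 0 0 -1;0.007 0 0.16 0 0 0 -1;0.007 0 0.24 0 0 0 -1;0.007 0 0.3 0 0 0 -1;0.007 0 0.34 0 0 0 -1;0.007 0 0.365 0 0 0 -1;0.007 0 0.375 0 0 0 -1;0.007 0 0.375 0 0 0 -1'
python3 -m handwheel '0 0 0 0 0 0 -0.1;0 0 0 0 0 0 -0.1;0 0 0 0 0 0 -0.1;0 0 -0.2 0 0 0 -0.1;0 0 -0.6 0 0 0 0.2;0 0 -1 0 0 0 0.2;0 0 -1 0 0 0 0.2;0 0 -1 0 0 0 0.2'
for i in 1 2 3 4 5; do python3 -m handwheel '0.036 -0.87 -0.05 0 0 0 0.2;0.036 -0.87 -0.05 0 0 0 0.2;0.036 -0.87 -0.05 0 0 0 0.2;0.036 -0.87 -0.05 0 0 0 0.2' >/dev/null; done
python3 -m handwheel '0 0 0.85 0 0 0.191 0.2;0 0 0.85 0 0 0.191 0.2;0 0 0.85 0 0 0.191 0.2;0 0 0.85 0 0 0.191 0.2;0 0 0.85 0 0 0.191 0.2;0 0 0.85 0 0 0.191 0.2;0 0 0.85 0 0 0.191 0.2'
python3 - <<'E'
from meas import *
p=viewer.capture('wrist');save(p,'w7');o=bot.get_obs();print(o['tool_pos'],o['tcp_rot'])
uv=topix(p,[465,-217,18]);print(uv,lid(p,uv,100))
E
```

```text
time: 13.97
tool_pos: [481.2, 219.3, 84.4]
tcp_rot: [-3.142, 0.0, -3.141]
contact_force: [-4.7, -2.0, 9.9]
grip_width: 21.2
finger_force: 30.0
time: 14.63
tool_pos: [482.8, 219.8, 185.4]
tcp_rot: [3.14, 0.005, -3.141]
contact_force: [-0.2, -0.5, -0.7]
grip_width: 54.8
finger_force: 0.0
time: 16.88
tool_pos: [464.0, -213.1, 123.0]
tcp_rot: [3.141, -0.001, 2.547]
contact_force: [-0.3, -0.9, -0.1]
grip_width: 54.9
finger_force: 0.0
[ 463.97176591 -213.60728887  123.20205325] [ 3.14102880e+00 -4.52085337e-04  2.54697796e+00]
[308.41940805 239.87516019] rect c(464.1 -217.7) 71.5x70.9 long-axis -34.4 deg | circ c(464.4 -217.8) d 98.4
```

View pics/w7.png

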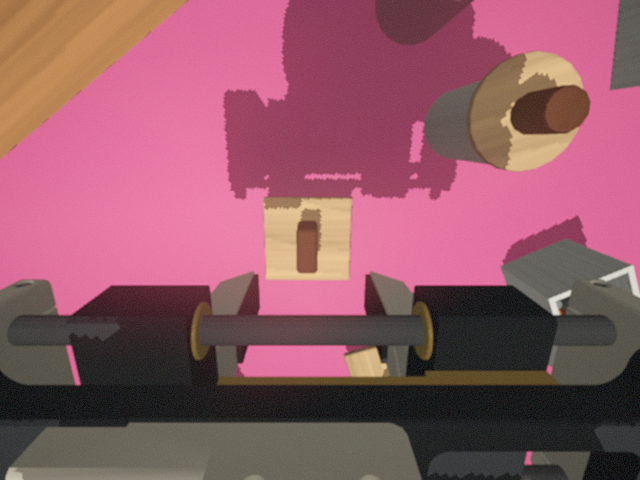

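The bar grip is in line with the fingers and centred at pixel (308,245).

```bash
python3 -m handwheel '-0.027 -0.035 0.5 0 0 0 0.2;-0.027 -0.035 0.99 0 0 0 0.2;-0.027 -0.035 0.99 0 0 0 0.2;-0.027 -0.035 0.99 0 0 0 0.2;-0.027 -0.035 0.99 0 0 0 0.2'
python3 -m handwheel '0 0 0 0 0 0 -1;0 0 0 0 0 0 -1;0 0 0 0 0 0 -1;0 0 0 0 0 0 -1;0 0 0 0 0 0 -1;0 0 0 0 0 0 -1'
python3 -m handwheel '0 0 -0.3 0 0 0 -1;0 0 -0.6 0 0 0 -1;0 0 -1 0 0 0 -1;0 0 -1 0 0 0 -1;0 0 -1 0 0 0 -1'
python3 -m handwheel '0 0 -0.85 0 0 0 -1;0 0 -0.85 0 0 0 -1;0 0 -0.85 0 0 0 -1;0 0 -0.85 0 0 0 -1'
for i in 1 2 3; do python3 -m handwheel '0.265 0.91 0 0 0 0 -1;0.265 0.91 0 0 0 0 -1;0.265 0.91 0 0 0 0 -1;0.265 0.91 0 0 0 0 -1'>/dev/null; done
python3 -m handwheel '0 0 0 0 0 -0.042 -1;0 0 0 0 0 -0.042 -1;0 0 0 0 0 -0.042 -1;0 0 0 0 0 -0.042 -1'
python3 - <<'E'
from meas import *
p=viewer.capture('wrist');save(p,'w8');print(bot.get_obs()['tool_pos'])
uv=topix(p,[484.5,86,75]);print(uv,can(p,uv,75,75))
E
```

```text
time: 17.35
tool_pos: [463.8, -219.3, 24.0]
tcp_rot: [3.141, -0.002, 2.544]
contact_force: [-0.2, 0.8, 0.7]
grip_width: 55.3
finger_force: 0.0
time: 17.85
tool_pos: [464.0, -220.1, 24.7]
tcp_rot: [3.141, 0.001, 2.542]
contact_force: [0.7, 0.8, 0.7]
grip_width: 20.1
finger_force: 0.2
time: 18.27
tool_pos: [465.0, -220.8, 126.4]
tcp_rot: [3.141, 0.005, 2.542]
contact_force: [0.8, -0.3, -1.1]
grip_width: 15.4
finger_force: 30.0
time: 18.6
tool_pos: [464.5, -220.5, 210.3]
tcp_rot: [3.141, 0.003, 2.542]
contact_force: [-0.9, -0.6, -0.7]
grip_width: 15.7
finger_force: 30.0
time: 19.93
tool_pos: [552.0, 48.6, 208.9]
tcp_rot: [-3.141, -0.0, 2.669]
contact_force: [0.5, 0.4, -0.1]
grip_width: 16.2
finger_force: 30.0
[552.0844497   48.87191556 209.03738642]
[314.60362314 139.32677253] rect c(484.7 85.7) 45.2x45.0 long-axis -25.7 deg | circ c(485.0 85.6) d 62.7
```

View pics/w8.png

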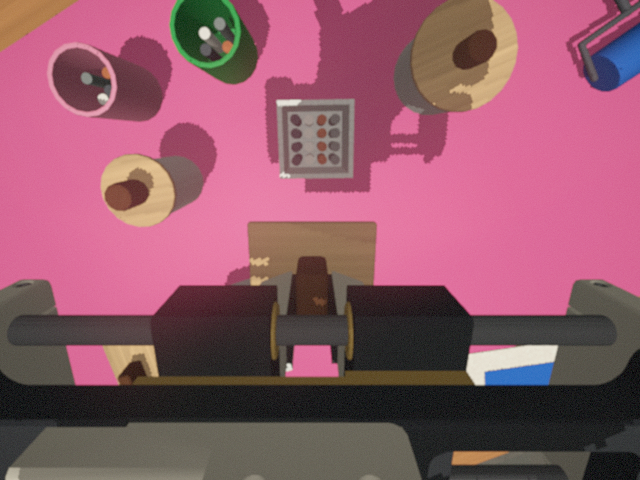

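Run:
```python
from h import *
from scipy.optimize import brentq
p=viewer.capture('wrist');o=bot.get_obs();print(o['tool_pos'],o['tcp_rot'])
Q=np.array([toworld(p,c,75)[:2] for c in [(278,100),(354,98),(355,178),(280,179)]],np.float32)
print('can',cv2.minAreaRect(Q),Q.mean(0))
w=lambda z:np.linalg.norm(toworld(p,(248,222),z)-toworld(p,(376,222),z))-72
z=brentq(w,100,260);a,b=toworld(p,(248,222),z),toworld(p,(376,222),z);print('plate top z',z,a,b)
print([np.round(brentq(lambda z:np.linalg.norm(toworld(p,(248,222),z)-toworld(p,(376+e,222),z))-72,100,260),1) for e in(-1,1)])
d=(b-a)[:2]/72;n=np.array([-d[1],d[0]])
m=(a+b)[:2]/2;print('lid c',m+36*n,m-36*n,'dir',np.degrees(np.arctan2(d[1],d[0])))
```

```text
[552.1843141   49.14101375 209.16656192] [-3.14139452e+00 -2.76996158e-05  2.67062528e+00]
can ((485.9506530761719, 87.98713684082031), (65.6724853515625, 65.04953002929688), 63.71219253540039) [485.94684  87.59476]
plate top z 186.26842700820538 [506.5832295   32.10987321 186.26842701] [539.31035748  96.24204216 186.26842701]
[np.float64(184.8), np.float64(187.7)]
lid c [490.88070901  80.53952168] [555.01287796  47.8123937 ] dir 62.96443752618091
```

The can reads about (485, 86.6). The fingers finished closing during the lift, so the lid hangs lower than planned (underside about 39 mm below the TCP). I'll descend while watching the force.

```bash
python3 -m handwheel '0.77 0.03 0 0 0 0 -1;0.77 0.03 0 0 0 0 -1;0.77 0.03 0 0 0 0 -1;0.77 0.03 0.3 0 0 0 -1;0.77 0.03 0.7 0 0 0 -1;0.77 0.03 0.75 0 0 0 -1;0.77 0.03 0.75 0 0 0 -1;0.77 0.03 0.75 0 0 0 -1'
python3 -m handwheel '0 0 0.05 0 0 0 -1;0 0 0.1 0 0 0 -1;0 0 0.15 0 0 0 -1;0 0 0.2 0 0 0 -1;0 0 0.24 0 0 0 -1;0 0 0.27 0 0 0 -1;0 0 0.27 0 0 0 -1'
```

```text
time: 20.7
tool_pos: [485.7, 87.4, 135.3]
tcp_rot: [3.141, 0.001, 2.673]
contact_force: [1.2, -1.2, -0.6]
grip_width: 16.3
finger_force: 30.0
time: 21.28
tool_pos: [484.5, 87.6, 106.5]
tcp_rot: [-3.141, -0.001, 2.674]
contact_force: [-0.2, 0.7, -1.5]
grip_width: 15.8
finger_force: 30.0
```

```bash
python3 -m handwheel '0 0 0.02 0 0 0 -1;0 0 0.04 0 0 0 -1;0 0 0.05 0 0 0 -1;0 0 0.05 0 0 0 -1'
python3 -m handwheel '0 0 0.02 0 0 0 -1;0 0 0.03 0 0 0 -1;0 0 0.03 0 0 0 -1'
python3 - <<'E'
from h import *
p=viewer.capture('side');cv2.imwrite('pics/s2.png',cv2.resize(p['frame'][150:330,200:420,::-1],None,fx=3,fy=3))
E
```

```text
time: 21.62
tool_pos: [484.8, 87.6, 102.0]
tcp_rot: [-3.142, -0.0, 2.674]
contact_force: [0.6, 0.2, -0.8]
grip_width: 15.8
finger_force: 30.0
time: 21.87
tool_pos: [484.8, 87.6, 99.0]
tcp_rot: [-3.142, -0.0, 2.674]
contact_force: [0.8, -0.2, -1.0]
grip_width: 15.6
finger_force: 30.0
```

View pics/s2.png

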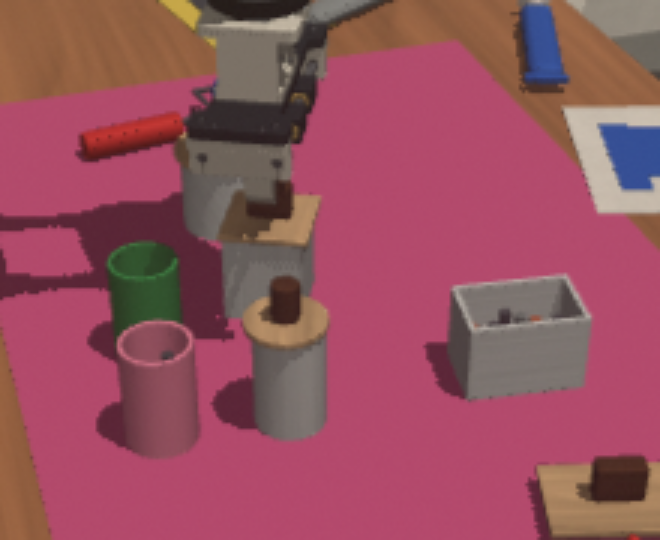

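The square lid is level over its can, just above the rim (crop pixel 270,220), with no contact yet. I keep going down.

```bash
python3 -m handwheel '0 0 0.02 0 0 0 -1;0 0 0.03 0 0 0 -1;0 0 0.03 0 0 0 -1'|sed -n 2,4p
python3 -m handwheel '0 0 0.02 0 0 0 -1;0 0 0.03 0 0 0 -1;0 0 0.03 0 0 0 -1'|sed -n 2,4p
```

```text
tool_pos: [485.4, 87.6, 98.5]
tcp_rot: [3.141, 0.002, 2.674]
contact_force: [-5.5, -0.2, 21.2]
tool_pos: [485.9, 87.5, 97.8]
tcp_rot: [3.14, 0.004, 2.674]
contact_force: [-12.4, -1.3, 40.5]
```

```bash
python3 -m handwheel '0 0 -0.05 0 0 0 -1;0 0 -0.05 0 0 0 -1'|sed -n 2,4p
python3 -m handwheel '0 0 0 0 0 0 -0.3;0 0 0 0 0 0 -0.3;0 0 0 0 0 0 -0.3;0 0 0 0 0 0 -0.3;0 0 -0.2 0 0 0 0;0 0 -0.6 0 0 0 0.2;0 0 -1 0 0 0 0.2;0 0 -1 0 0 0 0.2'
python3 -m handwheel '-0.8 -0.1 -0.3 0 0 0 0.2;-0.8 -0.1 -0.3 0 0 0 0.2;-0.8 -0.1 -0.3 0 0 0 0.2;-0.8 -0.1 -0.3 0 0 0 0.2;-0.8 -0.1 -0.3 0 0 0 0.2'
python3 - <<'E'
from meas import *
p=viewer.capture('wrist');
print(lid(p,topix(p,[485,86.6,81]),75,81),'\n',lid(p,topix(p,[485,86.6,93]),75,93))
p=viewer.capture('side');cv2.imwrite('pics/s3.png',cv2.resize(p['frame'][170:330,220:400,::-1],None,fx=4,fy=3.75))
for z in(81,93): print(topix(p,[485,86.6,z]))
E
```

```text
tool_pos: [485.7, 87.6, 99.6]
tcp_rot: [3.14, 0.003, 2.674]
contact_force: [0.1, -0.2, -0.4]
time: 23.25
tool_pos: [488.6, 87.8, 204.9]
tcp_rot: [3.136, 0.011, 2.674]
contact_force: [1.6, 0.0, 1.4]
grip_width: 52.9
finger_force: 0.0
time: 23.67
tool_pos: [551.2, 42.6, 227.1]
tcp_rot: [-3.141, -0.002, 2.673]
contact_force: [-0.8, -0.2, -0.3]
grip_width: 54.9
finger_force: 0.0
rect c(486.5 86.9) 71.2x70.2 long-axis 63.1 deg | circ c(486.0 86.7) d 97.5 
 rect c(486.4 86.5) 68.3x67.5 long-axis 63.1 deg | circ c(485.8 86.4) d 93.6
[287.5705247  221.02044586]
[287.44610226 216.72049654]
```

View pics/s3.png

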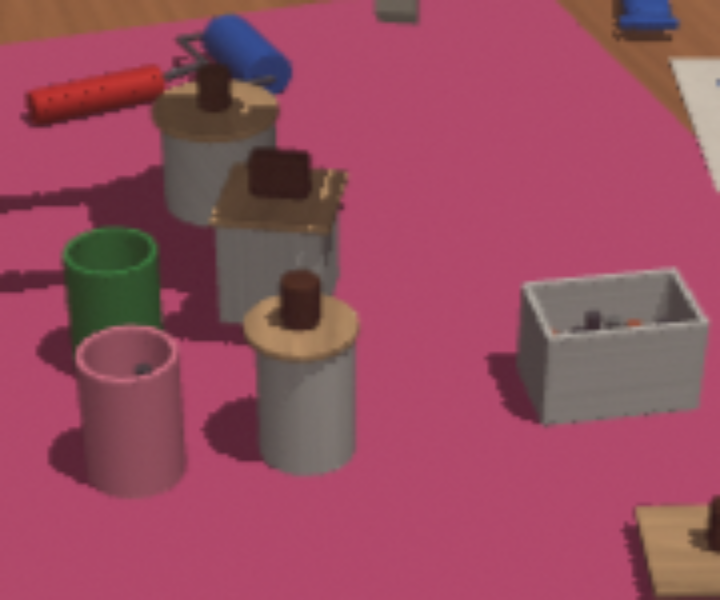

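All three are seated: the square lid (crop pixel 280,200) reads 71 mm wide at seated height. The oblong lid is last.

```bash
python3 -m handwheel '0 0 0 0 0 -0.056 0.2;0 0 0 0 0 -0.056 0.2;0 0 0 0 0 -0.056 0.2' >/dev/null
for i in 1 2 3; do python3 -m handwheel '-0.53 -0.805 0 0 0 0 0.2;-0.53 -0.805 0 0 0 0 0.2;-0.53 -0.805 0 0 0 0 0.2;-0.53 -0.805 0 0 0 0 0.2' >/dev/null; done
python3 -m handwheel '0 0 1 0 0 0 0.2;0 0 1 0 0 0 0.2;0 0 1 0 0 0 0.2;0 0 1 0 0 0 0.2;0 0 1 0 0 0 0.2'
python3 - <<'E'
from meas import *
p=viewer.capture('wrist');save(p,'w9');o=bot.get_obs();print(o['tool_pos'],o['tcp_rot'])
uv=topix(p,[634,-234,18]);print(uv,lid(p,uv,110))
Rt=R.from_euler('xyz',o['tcp_rot']).as_matrix();print(Rt.T@(np.array([634,-234.3,24])-o['tool_pos']))
E
```

```text
time: 25.43
tool_pos: [634.4, -231.7, 128.2]
tcp_rot: [3.14, -0.002, 2.851]
contact_force: [-0.3, 0.1, 0.3]
grip_width: 55.2
finger_force: 0.0
[ 635.37548066 -232.71121901  129.99264692] [3.14131704e+00 1.78954780e-03 2.85103165e+00]
[308.27874489 235.04477786] rect c(634.3 -235.3) 98.5x67.2 long-axis -16.7 deg | circ c(634.3 -235.1) d 117.6
[  1.05233301  -1.94545824 105.99040127]
```

View pics/w9.png

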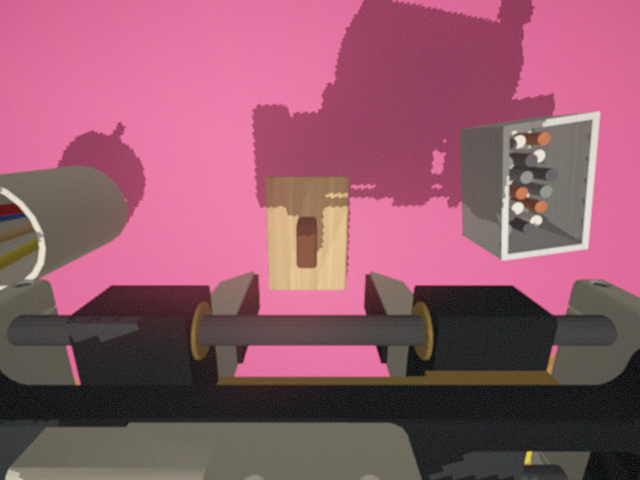

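The bar is aligned at pixel (307,243). Next: grasp with a longer close, lift, turn and stop beside the can for a look.

```bash
python3 -m handwheel '0.003 -0.027 0.5 0 0 0 0.2;0.003 -0.027 1 0 0 0 0.2;0.003 -0.027 1 0 0 0 0.2;0.003 -0.027 1 0 0 0 0.2;0.003 -0.027 1 0 0 0 0.2'
python3 -m handwheel '0 0 0.03 0 0 0 -1;0 0 0.03 0 0 0 -1;0 0 0.03 0 0 0 -1;0 0 0.03 0 0 0 -1;0 0 0.03 0 0 0 -1;0 0 0.03 0 0 0 -1;0 0 0.03 0 0 0 -1;0 0 0.03 0 0 0 -1'
python3 -m handwheel '0 0 0 0 0 0 -1;0 0 0 0 0 0 -1;0 0 0 0 0 0 -1'
python3 -m handwheel '0 0 -0.3 0 0 0 -1;0 0 -0.6 0 0 0 -1;0 0 -1 0 0 0 -1;0 0 -1 0 0 0 -1;0 0 -1 0 0 0 -1'
python3 -m handwheel '0 0 -0.85 0 0 -0.047 -1;0 0 -0.85 0 0 -0.047 -1;0 0 -0.85 0 0 -0.047 -1;0 0 -0.85 0 0 -0.047 -1'>/dev/null
python3 -m handwheel '-0.05 0.765 0 0 0 0 -1;-0.05 0.765 0 0 0 0 -1;-0.05 0.765 0 0 0 0 -1;-0.05 0.765 0 0 0 0 -1'
python3 - <<'E'
from meas import *
p=viewer.capture('wrist');save(p,'w10');o=bot.get_obs();print(o['tool_pos'],o['tcp_rot'])
uv=topix(p,[636,-66.3,65]);print(uv,can(p,uv,80,65))
E
```

```text
time: 25.9
tool_pos: [634.7, -236.8, 30.2]
tcp_rot: [-3.141, 0.002, 2.85]
contact_force: [0.3, 0.3, 0.7]
grip_width: 55.2
finger_force: 0.0
time: 26.57
tool_pos: [633.6, -237.0, 25.5]
tcp_rot: [3.142, 0.0, 2.85]
contact_force: [0.4, 0.4, 2.4]
grip_width: 15.7
finger_force: 30.0
time: 26.82
tool_pos: [633.7, -237.0, 25.5]
tcp_rot: [3.142, 0.0, 2.85]
contact_force: [-0.8, 1.1, 4.2]
grip_width: 15.6
finger_force: 30.0
time: 27.23
tool_pos: [634.8, -237.6, 127.9]
tcp_rot: [-3.141, 0.005, 2.85]
contact_force: [-0.3, -0.1, -0.3]
grip_width: 15.6
finger_force: 30.0
time: 27.9
tool_pos: [648.8, -159.6, 207.3]
tcp_rot: [3.14, -0.005, 3.0]
contact_force: [0.5, -0.4, -0.2]
grip_width: 16.0
finger_force: 30.0
[ 648.71419014 -161.14803758  207.57996252] [ 3.14110686 -0.00417251  2.99858859]
[409.64394918 198.12840866] rect c(636.8 -66.7) 90.5x60.2 long-axis -8.1 deg | circ c(636.9 -66.6) d 107.4
```

View pics/w10.png

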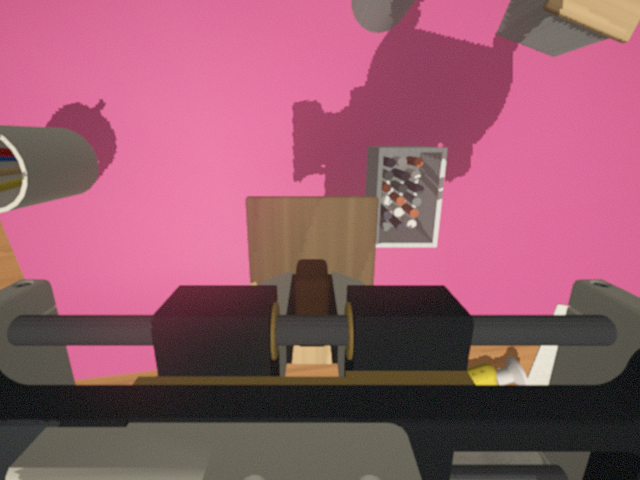

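The oblong can is at pixel (408,197), measured at (636.6, -66.6), with its yaw matched to the tool.

```bash
python3 -m handwheel '0.254 0.916 0 0 0 0 -1;0.254 0.916 0 0 0 0 -1;0.254 0.916 0 0 0 0 -1;0.254 0.916 0.2 0 0 0 -1;0.254 0.916 0.6 0 0 0 -1;0.254 0.916 0.9 0 0 0 -1;0.254 0.916 0.9 0 0 0 -1;0.254 0.916 0.9 0 0 0 -1'
python3 -m handwheel '0 0 0 0 0 0 -1;0 0 0 0 0 0 -1;0 0 0 0 0 0 -1'
```

```text
time: 28.62
tool_pos: [636.2, -68.6, 118.2]
tcp_rot: [3.141, -0.005, 2.996]
contact_force: [0.1, 0.7, 0.4]
grip_width: 15.8
finger_force: 30.0
time: 28.87
tool_pos: [638.7, -68.3, 122.5]
tcp_rot: [-3.141, 0.004, 2.997]
contact_force: [-0.1, -0.5, -0.9]
grip_width: 15.7
finger_force: 30.0
```

```bash
python3 -m handwheel '0.015 0.018 0.08 0 0 0 -1;0.015 0.018 0.16 0 0 0 -1;0.015 0.018 0.24 0 0 0 -1;0.015 0.018 0.32 0 0 0 -1;0.015 0.018 0.36 0 0 0 -1;0.015 0.018 0.39 0 0 0 -1;0.015 0.018 0.40 0 0 0 -1;0.015 0.018 0.40 0 0 0 -1'
python3 -m handwheel '0 0 0.01 0 0 0 -1;0 0 0.02 0 0 0 -1;0 0 0.02 0 0 0 -1'
```

```text
time: 29.53
tool_pos: [636.2, -65.7, 79.9]
tcp_rot: [3.141, -0.0, 2.997]
contact_force: [0.4, -0.0, 0.4]
grip_width: 15.6
finger_force: 30.0
time: 29.78
tool_pos: [636.6, -65.7, 78.6]
tcp_rot: [3.142, 0.001, 2.997]
contact_force: [-0.3, 0.3, -1.2]
grip_width: 15.5
finger_force: 30.0
```

Release at seating height (78.6 against an expected 78.5), back off and check everything.

```bash
python3 -m handwheel '0 0 0 0 0 0 -0.3;0 0 0 0 0 0 -0.3;0 0 0 0 0 0 -0.3;0 0 0 0 0 0 -0.3;0 0 -0.2 0 0 0 0;0 0 -0.6 0 0 0 0.2;0 0 -1 0 0 0 0.2;0 0 -1 0 0 0 0.2' | head -2
python3 -m handwheel '-0.4 0 -0.95 0 0 0 0.2;-0.4 0 -0.95 0 0 0 0.2;-0.4 0 -0.95 0 0 0 0.2;-0.4 0 -0.95 0 0 0 0.2;-0.4 0 -0.95 0 0 0 0.2' | head -2
python3 - <<'E'
from meas import *
p=viewer.capture('wrist')
for n,x,y,z in [('big',482.8,219,76),('small',455.3,-66.3,91),('square',485,86.6,81),('oblong',636.6,-66.6,71)]:
    uv=topix(p,[x,y,z]);print(n,np.round(uv),lid(p,uv,80 if n=='oblong' else 55,z))
save(p,'w11')
p=viewer.capture('side');cv2.imwrite('pics/s4.png',cv2.resize(p['frame'][160:330,220:450,::-1],None,fx=3.4,fy=3.4))
E
```

```text
time: 30.45
tool_pos: [640.1, -66.5, 187.2]
time: 30.87
tool_pos: [676.4, -71.5, 274.1]
big [601. -43.] rect c(519.4 212.7) 45.3x7.2 long-axis 81.7 deg | circ c(515.8 213.2) d 45.3
small [280. -33.] rect c(488.3 -67.4) 42.6x16.3 long-axis 81.7 deg | circ c(481.6 -66.4) d 42.7
square [454. -18.] rect c(512.8 77.3) 77.7x29.9 long-axis 81.7 deg | circ c(499.6 79.3) d 77.7
oblong [310. 174.] rect c(636.5 -65.1) 97.9x66.6 long-axis -8.3 deg | circ c(636.5 -65.3) d 116.7
```

View pics/s4.png

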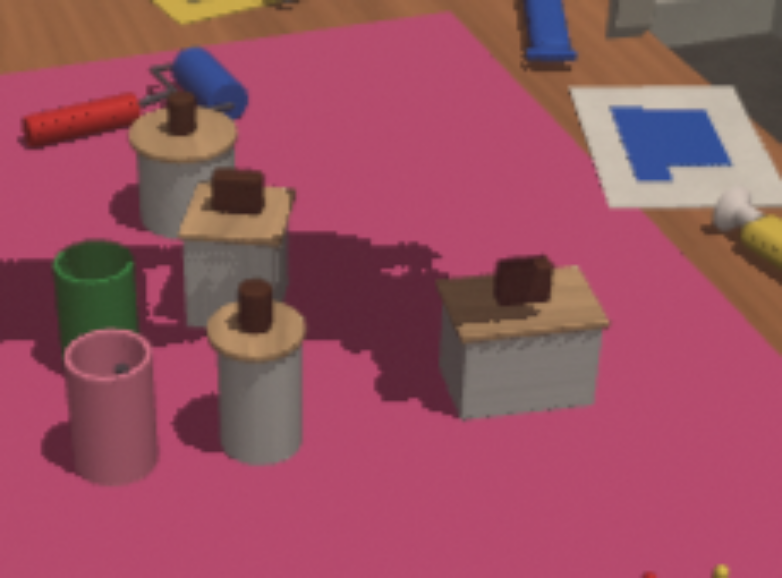

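All four lids sit flat on their own cans: big (182,130), square (238,210), small (256,328), oblong (523,298). The brayer and the look-alikes have not moved and the gripper is clear, so I hand in.

```bash
python3 -c "
from plant import bot
print(bot.close_job())"
```

```text
the job is handed in; nothing more can be done
None
```

All four lids are back on their matching canisters, flat on the rims and released as far as the last pictures show, and the job was handed in at about 31 s; the hand-in call returned no verdict.

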